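Erect the bottle tray and slide it to the loading notch

ROBOT

A 6-joint arm with a two-finger parallel gripper is mounted at the origin on the work surface. World frame = base frame: x ahead of the robot, y to its left, z up, the work surface at z = 0. Lengths are in m, angles in rad, forces in N, time in s.
With the tool pointing down it reaches from about 0.275 to 0.825 m from the base axis. Payload 4.9 kg.
Tool frame: the origin (TCP) lies at the very end of the fingers, on their centre line; the grasp point (between the pads) lies 19 mm behind it; z points along the fingers, y is the direction in which the jaws open and shut (so a half turn about z gives the same grasp; the last joint's range is limited). The gripper opens to 85 mm and grips with 20 to 120 N. Pads are 22 mm wide; open, the fingers measure 114 mm over their backs; the gripper's body (76 mm by 85 mm) begins 54 mm behind the grasp point. The pads swing forward as they close: fully open they stand 13 mm farther back than shut.
Start: joints at [1.135, 0.326, -0.193, 1.052, 0, 1.437], TCP at [0.163, 0.525, 0.231] pointing down, gripper open.
Joint ranges: [-2.65, 2.65], [-0.97, 1.79], [-1.3, 1.35], [-1.93, 2.1], [-1.47, 1.37], [-3.14, 3.14]. Speed limits (rad/s): [2.57, 2.57, 3.14, 3.14, 3.14, 3.14].

INTERFACE

Orientations are given as a unit quaternion [w, x, y, z].
In Python, from station import get_obs, read_camera, camera_info, close_job gives the robot as it stands. The module is installed in compiled form; this text tells all that it offers.
- The arm moves only by the shell command python3 -m creep 'ROWS' [OPENING] [FORCE]. ROWS is JSON, a list that holds one entry, the list of rows, each a list of 4 numbers: the shift along the world's x, y, z in m, then the turn about the world's z in rad. In form: [[[x, y, z, roll], ...]]. A call has 1 to 12 rows; each row shifts and turns the pose as measured when the row begins; what a row does not reach is not made up. A row lasts 1/12 s, in which the tool goes at most 41.7 mm and 7.16 degrees, less where a joint would pass 70% of its speed; a pose out of reach is approached as far as the arm can. A call with a gripper value outside its range is refused whole. OPENING is the opening, from 0 (shut) to 1 (fully open), set as the call begins (- or left out, the last holds). The fingers move at their own pace and stop on an object; FORCE is the grip in N (left out, the last holds). Time passes only in rows, so rows that do not move let the fingers close. It gives the time, the measured TCP pose, the force and the opening at its end, in the units of the state.
- get_obs(): the state, without advancing time (a new reading comes with each control period).
- read_camera(name): name is "scene" or "top" or "wrist"; returns the picture (400x640x3 uint8, red, green, blue); there is no depth.
- camera_info(name): a dict with "intrinsics" (3x3 intrinsics, pixels), "rvec" (rotation vector, rad) and "tvec" (3), from world to camera coordinates, as OpenCV has them; the wrist camera has in their place "hand_eye" (4x4, takes a point from camera to tool coordinates, whose origin is the TCP and whose axes are the flange's). Camera axes: x right, y down, z forward; pixel columns grow to the right and rows downward; lengths in m; the calibration is good to about 2 mm. A picture is of the moment at which its call begins: read the wrist's pose just before it. camera_info takes no time and is no camera call.
- close_job(): hands the job in, once; it reports no verdict.
The state is a dict: "clock": time; "joint_pos": joint angles; "dq": joint speeds; "joint_torque": joint torques, N m; "ee_pos": TCP position; "orientation": TCP orientation; "contact_force": force on the tool from outside, world axes, zero at the start; "ft_torque": the same for the moment, N m; "finger_gap": finger opening in m.
Only numpy, scipy, OpenCV 4.12 (cv2) and the standard library are available. Lean on these libraries where they do the work, as an engineer would, in place of code of your own. Each camera call takes 0.05 s, during which the arm holds its last target.

TASK

On the bottling bench, fold up the three drooping cardboard flaps (left, right and far) of the tray on the blue sliding stage until all three stand upright, before moving the stage to its notch. Then pinch the stage's upright two-colour grip between the fingers and slide it along the rail towards the orange marker until you feel the ball click into the notch near it and the red pin drops; finish while still holding the grip there, ready for loading, with the flaps still up and the bottles, bowl and cup left where they stand.

Things in the scene. Friction and masses are not known exactly. Their poses are not given: they have to be found in the camera images.
- rail: Grey rail base, 150 x 460 mm, with two rods; origin on the table, mid-length. Its axes, used for all parts of the slide: y along the rail in the sliding direction (towards the notch), x level across it, away from the robot, z up. Rail and index bar are at most 32 mm high.
- tray_center (a point): Centre of the upper face of the tray's 100 x 116 mm cardboard floor, 48 mm above the table, moving with the blue stage. The near wall (x -46 to -50 mm from here, 50 mm high, 116 mm wide) already stands and is fixed. The stage plate, its top 44 mm above the table, reaches from x -115 to +50 and y -60 to +60 mm; the flaps overhang it.
- panel_left (a joint): Angle of the left (+y) flap: 0 level outwards, 1.57 upright, stop at 1.62 rad; starts 0.45 to 0.8. Cardboard 4 mm thick, 92 mm wide, 50 mm from crease to free edge. Crease along x at y +58 mm, z 0 from tray_center. It stays where it is left; about 0.7 N at its free edge, from outside and below, turns it.
- panel_right (a joint): The same for the right flap: crease at y -58 mm from tray_center, opening towards -y.
- panel_far (a joint): The same for the far flap: 112 mm wide, crease along y at x +50 mm from tray_center, opening away from the robot (+x).
- grip (a point): Grasp point of the stage's upright grip, at x -88, y -25, z +27 mm from tray_center. The grip is 30 mm (x) by 20 mm (y: pinch across this) by 50 mm high; its top is 19 mm above this point, its foot on the stage plate 31 mm below.
- stage (a joint): Travel of the stage along the rail towards +y, m (0 to 0.22; starts below 0.035). About 2 to 5 N moves it along the plain bar.
- pin (a joint): Height of the red spring pin, m. Its 20 mm ball rolls on the index bar: about 0.0056 running, 0.0015 centred in the notch, 0.0026 when 1 mm off, 0.0034 when 2 mm off, rising over 8 mm to either side. Near the notch the ball first draws the stage in with 3 to 6 N; about 7 to 10 N along the rail pushes it out again. A released stage within 2 mm of the notch pulls itself to its centre.
- pin_axis (a point): On the stage plate's top at the red pin, 11 mm thick, at x -88, y +45, z -4 mm from tray_center; the pin moves up and down here, standing about 10 mm proud while running and 5 mm in the notch.
- clamp: Orange marker, a 16 x 16 x 26 mm block on the near side of the index bar; its centre is at x -121 mm from this origin (on the table), y 0. The bar's one notch, a dark 15 mm gap in the light bar, lies within 8 mm of the marker along the rail; the ball is in it when the red pin is over it.
- panel_left_edge (a point): Middle of the left flap's free edge.
- panel_right_edge (a point): Middle of the right flap's free edge.
- panel_far_edge (a point): Middle of the far flap's free edge.
- grip_left: The green half of the grip (its +y side, 30 x 10 x 50 mm); origin at the foot of the grip, in the plane where the halves meet.
- grip_right: The yellow half of the grip (its -y side); same origin.
- bottle_a: Bystander: brown glass bottle, 60 mm wide, 200 mm high, origin under its foot.
- bottle_b: Bystander: a second such bottle.
- bowl: Bystander: white bowl, 150 mm wide, 70 mm high, origin under its foot.
- cup: Bystander: white cup, 70 mm wide, 70 mm high, origin under its foot.

How it is judged:
By the outcome, as a careful person would: the job done as asked, in the order asked, and still so for the second after the job is handed in, while the arm keeps its last pose, push and grip.
It also fails if it takes over 72 s, if anything falls off the work surface, if the arm or the gripper's body presses on something with over 40 N, if the wrist force passes 120 N, or if a joint passes its speed limit or range.

## Working session

There is one attempt and no reset: what is moved stays moved. The work goes in short steps, Python scripts to look and compute and a shell command to move; the robot and the scene stay as the last step left them, time stands still between calls to the robot, and variables do not carry over. Pictures are saved under pics/ and viewed, and the job is handed in when it is done.

```bash
mkdir -p pics; ls
python3 - <<'E'
from station import *
import cv2
print(get_obs())
for n in ["scene","top","wrist"]:
    print(n,camera_info(n))
    im=read_camera(n); cv2.imwrite(f"pics/{n}0.png",im[:,:,::-1])
E
```

```text
pics
{'clock': 0.0, 'joint_pos': array([ 1.13478185e+00,  3.26935438e-01, -1.93563149e-01,  1.05199148e+00,
       -7.98097891e-06,  1.43657407e+00]), 'dq': array([ 2.36093277e-04,  8.22682513e-04,  8.91243338e-04,  1.20856759e-05,
       -9.57343087e-04,  3.07500563e-05]), 'joint_torque': array([ 4.28177982e-04, -4.43394828e+01,  2.62440974e+01,  1.53126038e-02,
       -8.77814523e-05,  5.62570236e-06]), 'ee_pos': array([0.16323931, 0.52462401, 0.23051429]), 'orientation': array([-2.34371247e-04,  1.50324063e-01,  9.88636414e-01, -8.13805027e-04]), 'contact_force': array([ 0.05516903, -0.11961298, -0.56084933]), 'ft_torque': array([-0.02693555, -0.0029202 , -0.02637944]), 'finger_gap': 0.0855542869019734}
scene {'intrinsics': array([[363.04445021,   0.        , 318.20351422],
       [  0.        , 363.04445021, 203.40544411],
       [  0.        ,   0.        ,   1.        ]]), 'rvec': array([ 2.04905019,  1.29224656, -0.50509728]), 'tvec': array([-0.26308808, -0.28100976,  1.39804316])}
top {'intrinsics': array([[397.54633078,   0.        , 316.18121211],
       [  0.        , 397.54633078, 203.72670647],
       [  0.        ,   0.        ,   1.        ]]), 'rvec': array([ 2.19211059, -2.15790901,  0.06944421]), 'tvec': array([0.01699171, 0.55571768, 1.15148149])}
wrist {'intrinsics': array([[339.7668343 ,   0.        , 316.60462632],
       [  0.        , 339.7668343 , 196.71863428],
       [  0.        ,   0.        ,   1.        ]]), 'hand_eye': array([[-7.81099945e-04, -9.51128225e-01, -3.08795223e-01,
         7.93953852e-02],
       [ 9.99999690e-01, -7.73741157e-04, -1.46286752e-04,
         9.79758032e-04],
       [-9.97901143e-05, -3.08795241e-01,  9.51128534e-01,
        -1.42119582e-01],
       [ 0.00000000e+00,  0.00000000e+00,  0.00000000e+00,
         1.00000000e+00]])}
```

View pics/scene0.png

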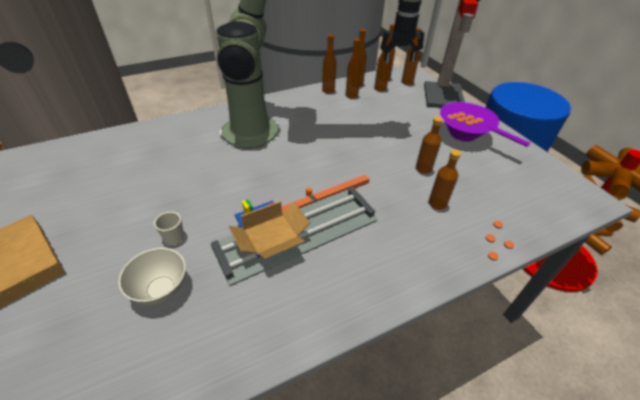

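View pics/top0.png

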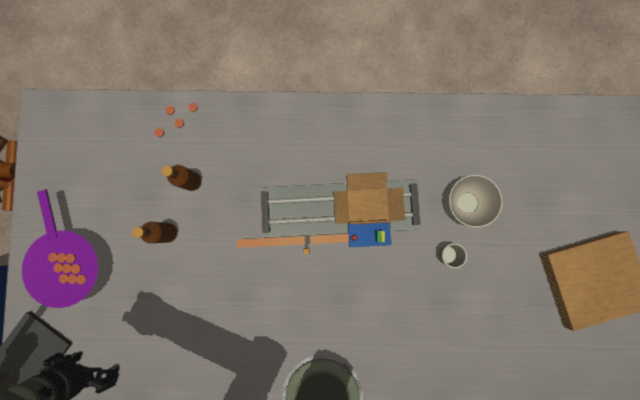

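View pics/wrist0.png

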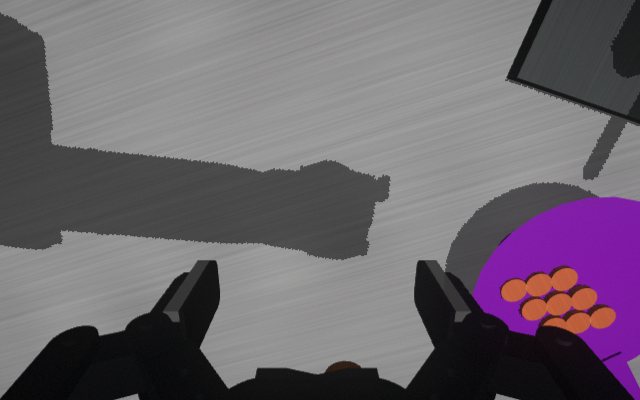

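The top view shows the tray at (368,205), the grip at (380,237), the pin at (354,238), the marker at (306,251), the bowl at (475,201), the cup at (453,255) and the bottles at about (180,178) and (152,232). Next I'll measure them.

```bash
cat > h.py <<'E'
import numpy as np, cv2
from station import *
from scipy.spatial.transform import Rotation as R
def cam(name):
    ci=camera_info(name); K=ci["intrinsics"]
    if "rvec" in ci:
        M=cv2.Rodrigues(ci["rvec"])[0]; return K,M,np.array(ci["tvec"]).ravel()
    o=get_obs(); q=o["orientation"]; Rt=R.from_quat([q[1],q[2],q[3],q[0]]).as_matrix()
    H=ci["hand_eye"]; Rc=Rt@H[:3,:3]; pc=o["ee_pos"]+Rt@H[:3,3]
    return K,Rc.T,-Rc.T@pc
def ray(c,uv):
    K,M,t=c; d=M.T@np.linalg.inv(K)@np.array([uv[0],uv[1],1.]); return -M.T@t,d
def onz(c,uv,z):
    o,d=ray(c,uv); return o+d*(z-o[2])/d[2]
def onplane(c,uv,p,n):
    o,d=ray(c,uv); return o+d*(np.dot(n,np.array(p)-o)/np.dot(n,d))
def proj(c,P):
    K,M,t=c; q=K@(M@np.array(P)+t); return q[:2]/q[2]
def blob(im,lo,hi,roi=None,amin=3):
    h=cv2.cvtColor(im,cv2.COLOR_RGB2HSV); m=cv2.inRange(h,np.array(lo),np.array(hi))
    if roi: 
        k=np.zeros_like(m); x0,y0,x1,y1=roi; k[y0:y1,x0:x1]=255; m&=k
    n,l,s,c=cv2.connectedComponentsWithStats(m)
    return sorted([(int(s[i,4]),c[i].round(1).tolist(),s[i,:4].tolist()) for i in range(1,n) if s[i,4]>=amin],reverse=True)[:4]
def rgb(p): return cv2.imread(p)[:,:,::-1].copy()
E
python3 - <<'E'
from h import *
im=rgb("pics/top0.png"); c=cam("top")
roi=(225,160,430,260)
for n,lo,hi,z in [("green",(45,120,60),(75,255,255),.094),("yellow",(24,150,100),(34,255,255),.094),("blue",(105,120,50),(125,255,255),.044),("red",(0,150,60),(4,255,255),.054),("red2",(175,150,60),(180,255,255),.054),("orange",(5,120,60),(22,255,255),.026)]:
    for b in blob(im,lo,hi,roi): print(n,b,onz(c,b[1],z).round(4))
crop=im[160:265,225:425]; cv2.imwrite("pics/topc.png",cv2.resize(crop,(800,420),interpolation=cv2.INTER_NEAREST)[:,:,::-1])
im=rgb("pics/scene0.png"); crop=im[165:295,200:390]; cv2.imwrite("pics/scc.png",cv2.resize(crop,(760,520),interpolation=cv2.INTER_CUBIC)[:,:,::-1])
E
```

```text
green (42, [378.5, 236.0], [377, 231, 4, 11]) [ 0.4635 -0.1479  0.094 ]
yellow (24, [382.1, 235.6], [381, 232, 3, 9]) [ 0.4647 -0.1577  0.094 ]
blue (708, [367.9, 234.0], [349, 223, 41, 24]) [ 0.4687 -0.1246  0.044 ]
red (9, [354.0, 237.0], [353, 236, 3, 3]) [ 0.4595 -0.084   0.054 ]
orange (2781, [368.1, 200.5], [334, 173, 70, 51]) [ 0.5669 -0.1267  0.026 ]
orange (491, [270.6, 241.3], [237, 236, 68, 11]) [0.4429 0.1571 0.026 ]
orange (271, [329.2, 238.3], [311, 234, 37, 9]) [ 0.4544 -0.014   0.026 ]
orange (26, [306.0, 250.9], [304, 248, 5, 6]) [0.4167 0.0531 0.026 ]
```

View pics/topc.png

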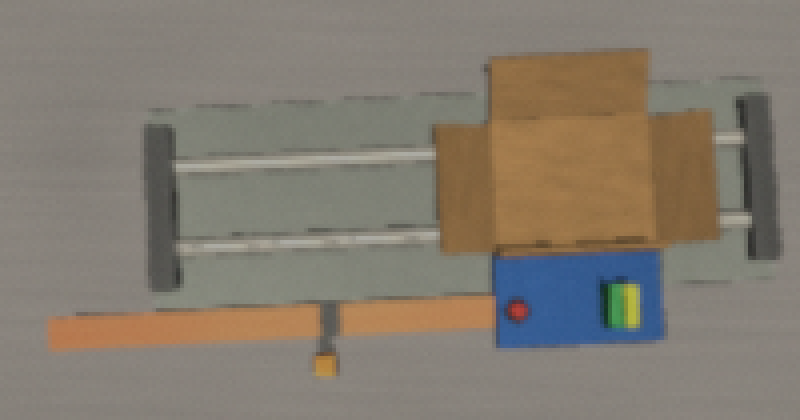

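View pics/scc.png

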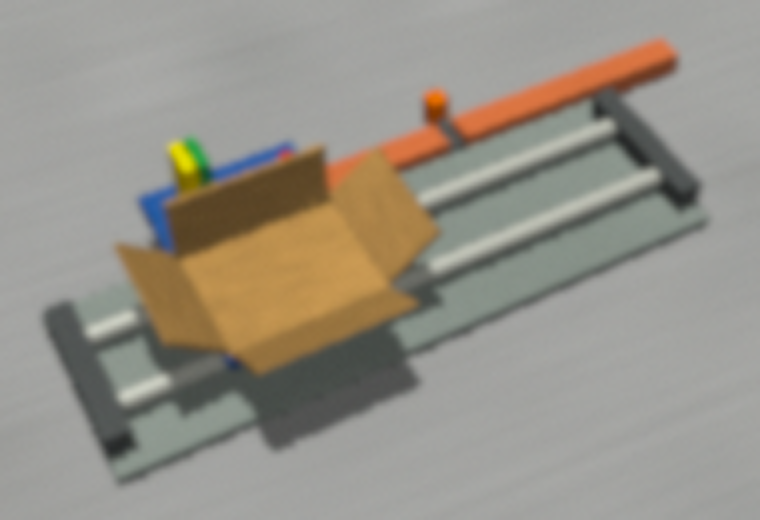

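The crops confirm the layout: left flap on the image left, right flap beside the right rail block, far flap at the top, notch at about crop (330,320), which is px (307.5,240). Now the rail yaw and the part positions.

Run:
```python
from h import *
im=rgb("pics/top0.png"); c=cam("top"); print("cam",(-c[1].T@c[2]).round(3))
h=cv2.cvtColor(im,cv2.COLOR_RGB2HSV)
m=cv2.inRange(h,np.array((5,120,60)),np.array((22,255,255)))
mid=[];
for u in list(range(245,300,3))+list(range(314,345,3)):
    v=np.where(m[225:248,u])[0]+225
    mid.append(onz(c,(u,(v.min()+v.max())/2),.032)[:2])
mid=np.array(mid); p=np.polyfit(mid[:,1],mid[:,0],1); yaw=-np.arctan(p[0]); print("bar yaw",yaw, "res",(mid[:,0]-np.polyval(p,mid[:,1])).std())
# blue plate
mb=cv2.inRange(h,np.array((105,120,50)),np.array((125,255,255))); mb[:,:225]=0;mb[:,425:]=0;mb[:160]=0;mb[265:]=0
r=cv2.minAreaRect(np.argwhere(mb)[:,::-1].astype(np.float32)); print(r); print([onz(c,q,.044).round(4).tolist() for q in cv2.boxPoints(r)])
ex=np.array([np.cos(yaw),np.sin(yaw),0]);ey=np.array([-np.sin(yaw),np.cos(yaw),0])
pin=onz(c,(354.0,237),.054); grip=onz(c,(380.2,236),.094)
print("pin",pin,"grip",grip)
for n,a,off in (("pin",pin,(-88,45)),("grip",grip,(-88,-25))):
    print("tray from",n,(a-ex*off[0]/1e3-ey*off[1]/1e3)[:2])
# crop px->full
def P(x,y): return (225+ (x)/4-.0,160+y/4)
for n,xy,z in [("notch",(330,322),.032),("marker",(325,365),.026),("floorNL",(492,245),.048),("floorFL",(492,117),.048),("floorFR",(650,115),.048),("floorNR",(655,243),.048),("endL t",(158,125),.032),("endL b",(162,290),.032),("endR t",(752,95),.032),("endR b",(765,258),.032)]:
    w=onz(c,P(*xy),z); print(n,w.round(4), "rail-proj y",(w@ey).round(4),"x",(w@ex).round(4))
# flap outer edges: plane through crease solving angle using width
for n,pts in (("L",((435,126),(441,252))),("R",((712,110),(719,240))),("F",((489,57),(648,49)))):
    print(n,[onz(c,P(*q),.048+.03).round(4)[:2].tolist() for q in pts])
for n,uv,z in (("bowl rim",(475,201),.07),("cup",(453,255),.07)): print(n,onz(c,uv,z).round(3))
```

```text
cam [0.464 0.009 1.191]
bar yaw 0.06760514135742227 res 0.00046770030032866063
((369.2334289550781, 234.43507385253906), (21.601680755615234, 40.36518478393555), 86.98721313476562)
[[0.4945, -0.0687, 0.044], [0.5024, -0.1845, 0.044], [0.4407, -0.1879, 0.044], [0.4327, -0.0726, 0.044]]
pin [ 0.45948665 -0.08397521  0.054     ] grip [ 0.46356846 -0.15253211  0.094     ]
tray from pin [ 0.55032554 -0.12292769]
tray from grip [ 0.54967859 -0.1216445 ]
notch [0.4471 0.0491 0.032 ] rail-proj y 0.0187 x 0.4493
marker [0.4157 0.0524 0.026 ] rail-proj y 0.0241 x 0.4183
floorNL [ 0.5043 -0.0669  0.048 ] rail-proj y -0.1008 x 0.4986
floorFL [ 0.5967 -0.0659  0.048 ] rail-proj y -0.1061 x 0.5909
floorFR [ 0.5998 -0.1798  0.048 ] rail-proj y -0.2199 x 0.5863
floorNR [ 0.5075 -0.1836  0.048 ] rail-proj y -0.2175 x 0.494
endL t [0.589 0.178 0.032] rail-proj y 0.1378 x 0.5997
endL b [0.4683 0.1719 0.032 ] rail-proj y 0.1399 x 0.4788
endR t [ 0.6175 -0.2569  0.032 ] rail-proj y -0.298 x 0.5988
endR b [ 0.4985 -0.266   0.032 ] rail-proj y -0.299 x 0.4794
L [[0.5863, -0.024], [0.4978, -0.0293]]
R [[0.6004, -0.2183], [0.5092, -0.2231]]
F [[0.6358, -0.0614], [0.6431, -0.1733]]
bowl rim [ 0.566 -0.422  0.07 ]
cup [ 0.414 -0.359  0.07 ]
```

```bash
python3 -m creep '[[[0.024,-0.033,0,-0.075],[0.024,-0.033,0,-0.075],[0.024,-0.033,0,-0.075],[0.024,-0.033,0,-0.075],[0.024,-0.033,0,-0.075],[0.024,-0.033,0,-0.075],[0.024,-0.033,0,-0.075],[0.024,-0.033,0,-0.075],[0.024,-0.033,0,-0.075],[0.024,-0.033,0,-0.075],[0.024,-0.033,0,-0.075],[0.024,-0.033,0,-0.075]]]' 0 40
```

```text
clock: 1.15
ee_pos: [0.4495, 0.1208, 0.2284]
orientation: [-0.001, 0.576, 0.817, 0.001]
contact_force: [-0.1, 1.7, 0.8]
finger_gap: 0.0003
```

```bash
python3 -m creep '[[[0.023,-0.0295,-0.01,-0.069],[0.023,-0.0295,-0.03,-0.069],[0.023,-0.0295,-0.03,-0.069],[0.023,-0.0295,-0.03,-0.069],[0,0,0,0]]]'
python3 - <<'E'
from h import *
o=get_obs(); n=o["orientation"]; print(o["ee_pos"],"tooly",2*np.arctan2(n[2],n[1])-np.pi/2)
im=read_camera("wrist"); cv2.imwrite("pics/w1.png",im[:,:,::-1])
E
```

```text
clock: 1.57
ee_pos: [0.538, 0.0056, 0.1408]
orientation: [0.004, 0.693, 0.721, 0.003]
contact_force: [-0.7, 0.7, 0.2]
finger_gap: 0.0001
[0.53803843 0.00563842 0.14076035] tooly 0.04067415624938042
```

View pics/w1.png

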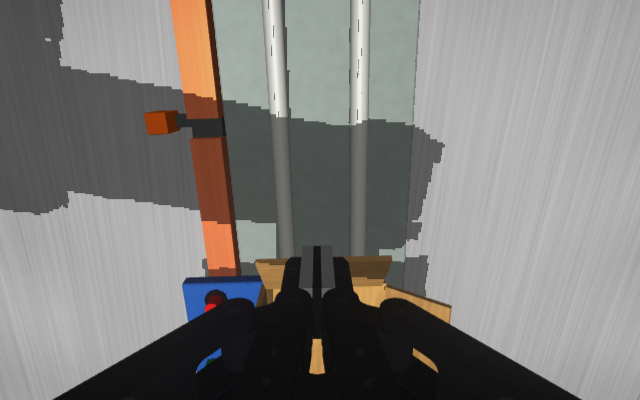

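The wrist image shows the closed fingers centred on the left flap's edge (320,260), with the notch at (208,127). Now descend outside the flap.

```bash
python3 -m creep '[[[0,0,-0.025,0.027],[0,0,-0.025,0],[0,0,-0.025,0],[0,0,-0.02,0],[0,0,0,0]]]'
```

```text
clock: 2.03
ee_pos: [0.5369, 0.01, 0.048]
orientation: [0.004, 0.679, 0.734, 0.005]
contact_force: [-0.4, 0.3, -0.5]
finger_gap: 0.0001
```

```bash
python3 -m creep '[[[0,-0.006,0,0],[0.001,-0.006,0,0],[0,-0.005,0,0],[0,-0.004,0.006,0],[0,-0.004,0.006,0],[0.001,-0.004,0.005,0],[0,-0.004,0.004,0],[0,-0.005,0.003,0],[0.001,-0.005,0.002,0],[0,-0.005,0.001,0]]]'
python3 - <<'E'
from h import *
for n in("top","scene"):
    im=read_camera(n); cr=im[150:260,280:440] if n=="top" else im[165:295,200:390]
    cv2.imwrite(f"pics/{n}2.png",cv2.resize(cr,None,fx=4,fy=4,interpolation=cv2.INTER_CUBIC)[:,:,::-1])
E
```

```text
clock: 2.87
ee_pos: [0.5431, -0.0402, 0.0867]
orientation: [0.007, 0.677, 0.736, 0.008]
contact_force: [-0.3, 0.2, 0.5]
finger_gap: 0.0001
```

View pics/scene2.png

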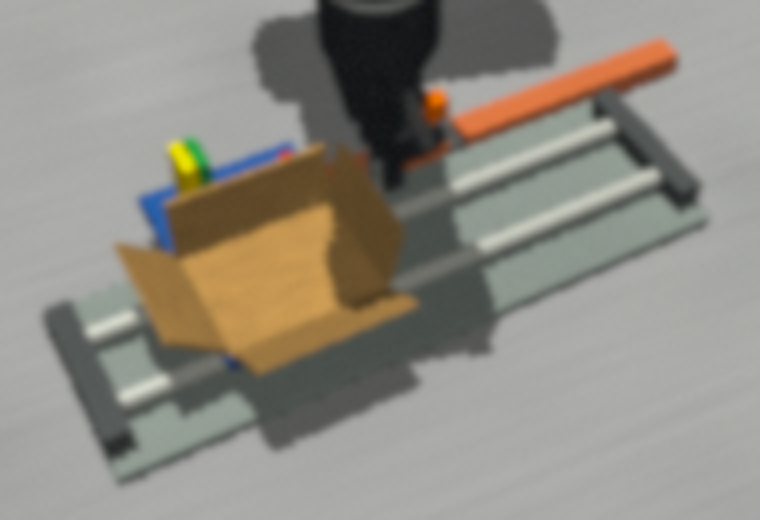

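The left flap is partly up (edge at crop (370,160)). I'll lower the tip a little and finish the push.

```bash
python3 -m creep '[[[0,0.003,0,0],[0,0,-0.009,0],[0,0,-0.009,0],[0,-0.005,0,0],[0,-0.004,0,0],[0,-0.002,0,0],[0,-0.002,0,0],[0,0,0,0]]]'; python3 -m creep '[[[0,-0.002,0,0],[0,0,0,0]]]'
```

```text
clock: 3.63
ee_pos: [0.5417, -0.051, 0.0641]
orientation: [0.005, 0.677, 0.736, 0.007]
contact_force: [-0.3, -0.1, -0.1]
finger_gap: -0.0
clock: 3.8
ee_pos: [0.5418, -0.0532, 0.0643]
orientation: [0.005, 0.677, 0.736, 0.007]
contact_force: [-0.9, 0.8, 0.0]
finger_gap: -0.0001
```

```bash
python3 -m creep '[[[0,-0.002,0,0],[0,0,0,0]]]'
python3 - <<'E'
from h import *
print(get_obs()["contact_force"])
for n in("top","scene"):
    im=read_camera(n); cr=im[150:260,280:440] if n=="top" else im[165:295,200:390]
    cv2.imwrite(f"pics/{n}3.png",cv2.resize(cr,None,fx=4,fy=4,interpolation=cv2.INTER_CUBIC)[:,:,::-1])
E
```

```text
clock: 3.97
ee_pos: [0.5419, -0.0549, 0.0645]
orientation: [0.005, 0.677, 0.736, 0.008]
contact_force: [0.0, 1.1, -0.5]
finger_gap: -0.0002
[ 0.03116628  1.0990396  -0.52837639]
```

View pics/scene3.png

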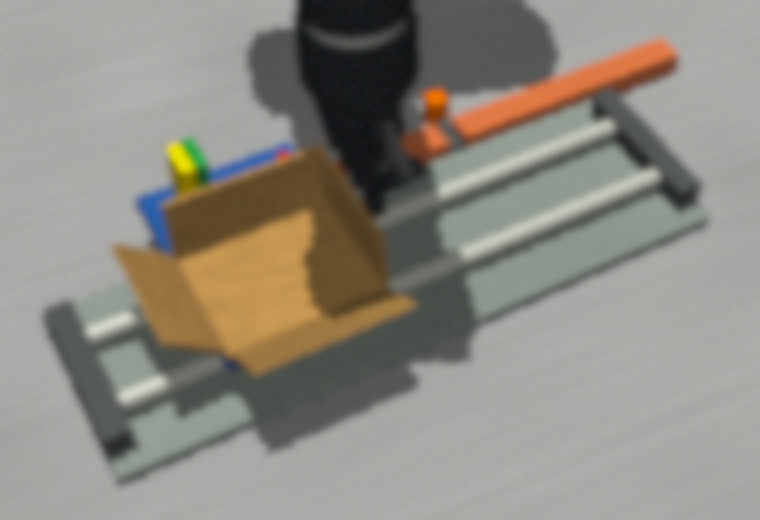

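View pics/top3.png

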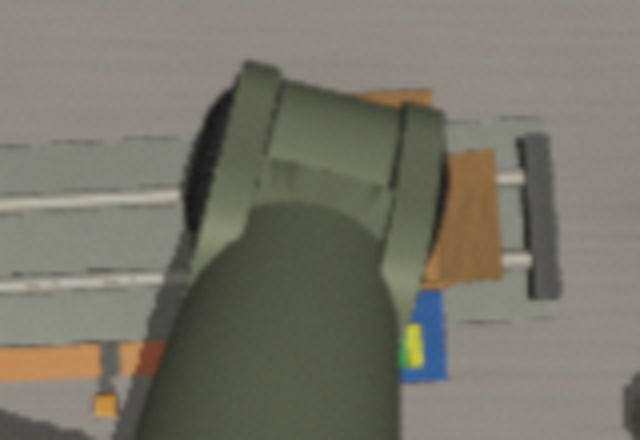

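```bash
python3 -m creep '[[[0,-0.002,0,0],[0,0,0,0]]]';python3 -m creep '[[[0,-0.002,0,0],[0,0,0,0]]]'
python3 - <<'E'
from h import *
c=cam("scene");yaw=.0676
ex=np.array([np.cos(yaw),np.sin(yaw),0]);ey=np.array([-np.sin(yaw),np.cos(yaw),0]);T=np.array([.550,-.1223,.048])
im=read_camera("scene"); cr=im[165:295,200:390]
cr=cv2.resize(cr,None,fx=4,fy=4,interpolation=cv2.INTER_CUBIC)
for a,col in((1.57,(0,255,0)),(1.4,(255,0,0)),(1.62,(0,0,255))):
  for x in(-.046,.046):
    q=(proj(c,T+ex*x+ey*(.058+.05*np.cos(a))+[0,0,.05*np.sin(a)])-[200,165])*4
    cv2.circle(cr,tuple(int(v) for v in q),3,col,-1)
for x,y,z in((-.046,.058,.05),(-.05,-.058,.05),(-.088,-.025,.046),(.05,-.058,0),(.05,.058,0)):
    q=(proj(c,T+ex*x+ey*y+[0,0,z])-[200,165])*4
    cv2.circle(cr,tuple(int(v) for v in q),3,(255,255,255),-1)
cv2.imwrite("pics/s4.png",cr[:,:,::-1])
E
```

```text
clock: 4.23
ee_pos: [0.542, -0.0566, 0.0646]
orientation: [0.005, 0.677, 0.736, 0.008]
contact_force: [0.5, 0.4, 0.4]
finger_gap: 0.0002
clock: 4.4
ee_pos: [0.5421, -0.0585, 0.0647]
orientation: [0.005, 0.677, 0.736, 0.008]
contact_force: [0.5, 0.2, 0.3]
finger_gap: -0.0004
```

View pics/s4.png

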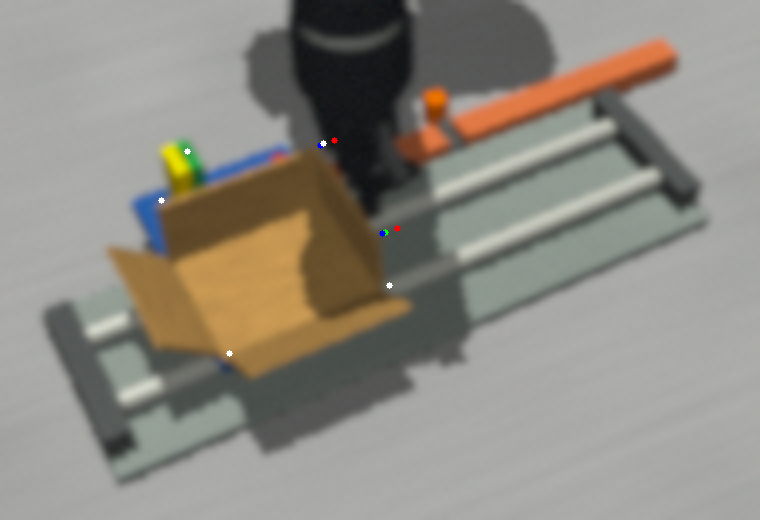

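The left flap is up against its stop, and the stage crept back about 3 mm with the grip still clear. Next I cross over to the right flap.

```bash
python3 -m creep '[[[0,0.015,0,0],[0,0.005,0.03,0],[0,0,0.035,0],[0.001,-0.02,0.01,0],[0.002,-0.04,0,0],[0.004,-0.04,0,0],[0.004,-0.04,0,0],[0.004,-0.04,0,0],[0.002,-0.03,0,0],[0,0,0,0]]]'
python3 - <<'E'
from h import *
o=get_obs(); n=o["orientation"]; print(o["ee_pos"],"tooly",2*np.arctan2(n[2],n[1])-np.pi/2)
im=read_camera("wrist"); cv2.imwrite("pics/w5.png",im[:,:,::-1])
im=read_camera("top"); cr=im[150:260,280:440] 
cv2.imwrite(f"pics/top5.png",cv2.resize(cr,None,fx=4,fy=4,interpolation=cv2.INTER_CUBIC)[:,:,::-1])
E
```

```text
clock: 5.28
ee_pos: [0.5573, -0.2588, 0.1448]
orientation: [0.009, 0.675, 0.738, 0.004]
contact_force: [-0.5, -0.1, -0.2]
finger_gap: -0.0002
[ 0.55734472 -0.25883726  0.14476721] tooly 0.08926138761976188
```

View pics/w5.png

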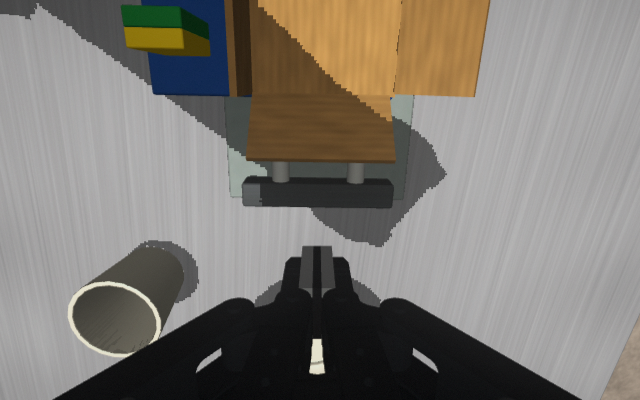

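View pics/top5.png

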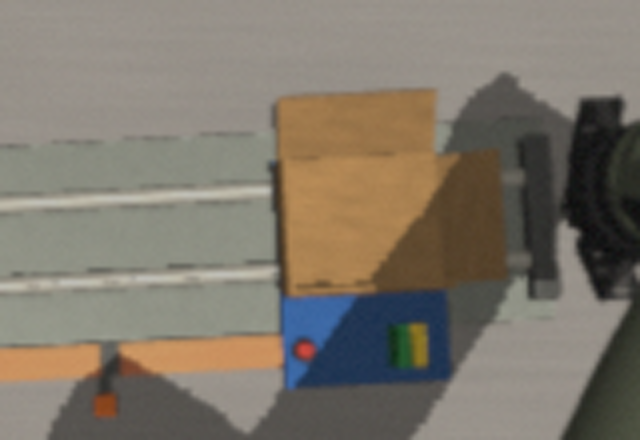

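The right flap's edge is at (320,160) in the wrist view, with the fingers at (317,250); bowl and cup are undisturbed. I'll compute the distances.

Run:
```python
from h import *
yaw=.0676
ex=np.array([np.cos(yaw),np.sin(yaw),0]);ey=np.array([-np.sin(yaw),np.cos(yaw),0])
ct=cam("top"); im=read_camera("top")
b=blob(im,(0,120,60),(5,255,255),(340,225,365,250)) or 0; print(b)
c=cam("wrist"); e=onz(c,(320,160),.072); print("edge",e)
print("tip-edge rail y",(get_obs()["ee_pos"]-e)@ey*1e3,"x",(get_obs()["ee_pos"]-e)@ex*1e3)
pin=onz(ct,b[0][1],.054); T=pin+ex*.088-ey*.045; print("pin",pin,"T",T,"edge-T y",(e-T)@ey)
print("tip - T",(get_obs()["ee_pos"]-T)@ey,(get_obs()["ee_pos"]-T)@ex)
```

```text
[(14, [355.6, 237.3], [354, 236, 4, 4])]
edge [ 0.55637198 -0.21697258  0.072     ]
tip-edge rail y -35.26145528359058 x -2.4713055269750424
pin [ 0.45870967 -0.08853248  0.054     ] T [ 0.54954836 -0.12748543  0.054     ] edge-T y -0.08974368629707745
tip - T -0.12500514158066803 -0.0017079960149919055
```

```bash
python3 -m creep '[[[0,-0.005,-0.02,-0.02],[0,0,-0.025,0],[0,0,-0.025,0],[0,0,-0.022,0],[0,0,0,0]]]'
```

```text
clock: 5.85
ee_pos: [0.5567, -0.2492, 0.0516]
orientation: [0.007, 0.677, 0.736, 0.005]
contact_force: [-1.0, 0.1, -0.5]
finger_gap: -0.0
```

```bash
python3 -m creep '[[[0,0.006,0,0],[-0.001,0.005,0,0],[0,0.004,0.004,0],[0,0.004,0.004,0],[0,0.004,0.003,0],[-0.001,0.004,0.002,0],[0,0.005,0.001,0],[0,0.005,0,0],[0,0.003,0,0],[0,0,0,0]]]'
```

```text
clock: 6.68
ee_pos: [0.5573, -0.2019, 0.0747]
orientation: [0.01, 0.675, 0.738, 0.005]
contact_force: [-1.4, 0.1, -0.4]
finger_gap: 0.0001
```

```bash
python3 -m creep '[[[0,0,-0.006,0],[0,0.002,-0.003,0],[0,0.002,0,0],[0,0,0,0]]]'
cat > chk.py <<'E'
from h import *
import sys
o=get_obs(); n=o["orientation"]; print(o["ee_pos"].round(4),"tooly",round(2*np.arctan2(n[2],n[1])-np.pi/2,3),o["contact_force"].round(1))
c=cam("scene");yaw=.0676
ex=np.array([np.cos(yaw),np.sin(yaw),0]);ey=np.array([-np.sin(yaw),np.cos(yaw),0])
im=read_camera("scene"); cr=im[165:295,200:390]; cr=cv2.resize(cr,None,fx=4,fy=4,interpolation=cv2.INTER_CUBIC)
cv2.imwrite(f"pics/s{sys.argv[1]}.png",cr[:,:,::-1])
im=read_camera("top"); cr=im[150:260,280:440]; cv2.imwrite(f"pics/t{sys.argv[1]}.png",cv2.resize(cr,None,fx=4,fy=4,interpolation=cv2.INTER_CUBIC)[:,:,::-1])
b=blob(im,(0,120,60),(5,255,255),(280,225,365,252)); print(b[:2])
E
python3 chk.py 6
```

```text
clock: 7.02
ee_pos: [0.5576, -0.1977, 0.0644]
orientation: [0.01, 0.675, 0.738, 0.006]
contact_force: [0.4, 0.0, -0.5]
finger_gap: -0.0002
[ 0.5576 -0.1977  0.0644] tooly 0.089 [ 0.4  0.  -0.5]
[(10, [355.0, 237.2], [354, 236, 3, 4])]
```

View pics/s6.png

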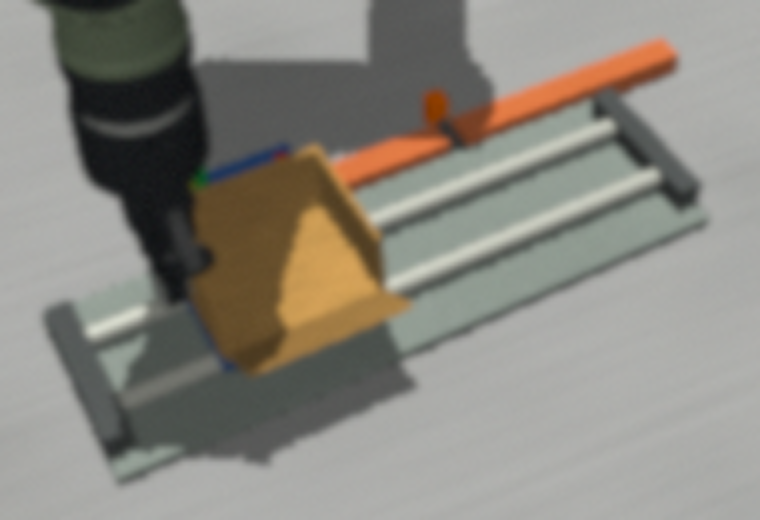

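View pics/t6.png

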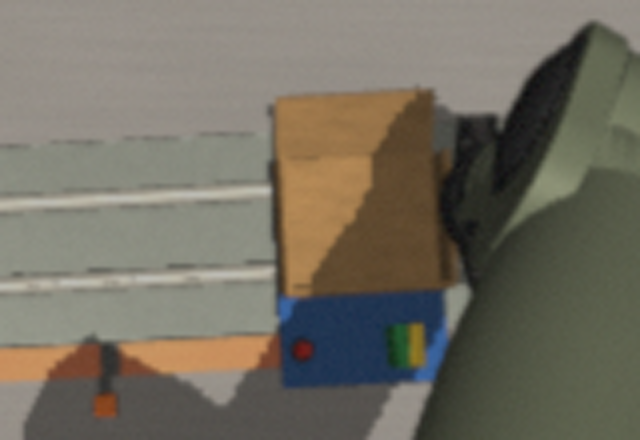

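The right flap is nearly upright and hides the gripper side behind it. I'll push a little more, to its stop.

```bash
python3 -m creep '[[[0,0.002,0,0],[0,0.002,0,0],[0,0,0,0]]]'; python3 -m creep '[[[0,0.002,0,0],[0,0,0,0]]]'; python3 chk.py 7
```

```text
clock: 7.37
ee_pos: [0.5574, -0.1949, 0.0645]
orientation: [0.011, 0.675, 0.737, 0.005]
contact_force: [-0.2, 0.1, 1.0]
finger_gap: -0.0
clock: 7.53
ee_pos: [0.5573, -0.1931, 0.0646]
orientation: [0.011, 0.676, 0.737, 0.004]
contact_force: [-0.2, 1.3, 0.2]
finger_gap: -0.0
[ 0.5573 -0.1931  0.0646] tooly 0.087 [-0.2  1.3  0.2]
[(9, [354.0, 237.0], [353, 236, 3, 3])]
```

View pics/t7.png

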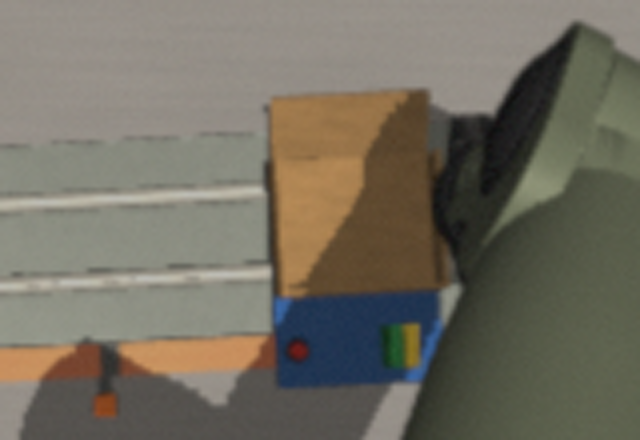

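The right flap has reached its stop: the stage followed the last push by about 4 mm. Now the far flap, with the tool turned 90°.

```bash
python3 -m creep '[[[0,-0.015,0,0],[0,-0.005,0.03,0],[0,0,0.035,0],[0,0,0.012,0.12],[0.015,0.012,0,0.12],[0.015,0.012,0,0.12],[0.015,0.012,0,0.12],[0.015,0.012,0,0.12],[0.015,0.012,0,0.12],[0.015,0.012,0,0.12],[0.015,0.012,0,0.12],[0.015,0.012,0,0.12]]]'
python3 -m creep '[[[0,0,0,0.12],[0,0,0,0.12],[0,0,0,0.12],[0,0,0,0.05],[0,0,0,0]]]'
python3 chk.py 8
python3 - <<'E'
from h import *
im=read_camera("wrist"); cv2.imwrite("pics/w8.png",im[:,:,::-1])
E
```

```text
clock: 8.63
ee_pos: [0.6795, -0.1244, 0.1462]
orientation: [0.008, 0.181, 0.983, 0.009]
contact_force: [0.2, 0.1, -0.1]
finger_gap: 0.0001
clock: 9.05
ee_pos: [0.6838, -0.1243, 0.1447]
orientation: [0.006, -0.034, 0.999, 0.011]
contact_force: [-0.0, -0.1, -0.4]
finger_gap: 0.0001
[ 0.6838 -0.1243  0.1447] tooly 1.639 [-0.  -0.1 -0.4]
[]
```

View pics/w8.png

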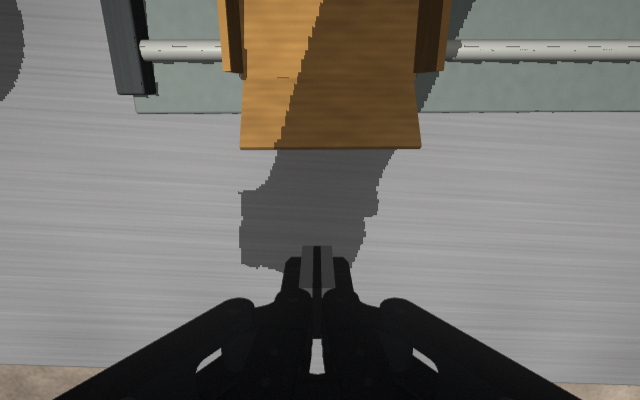

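View pics/s8.png

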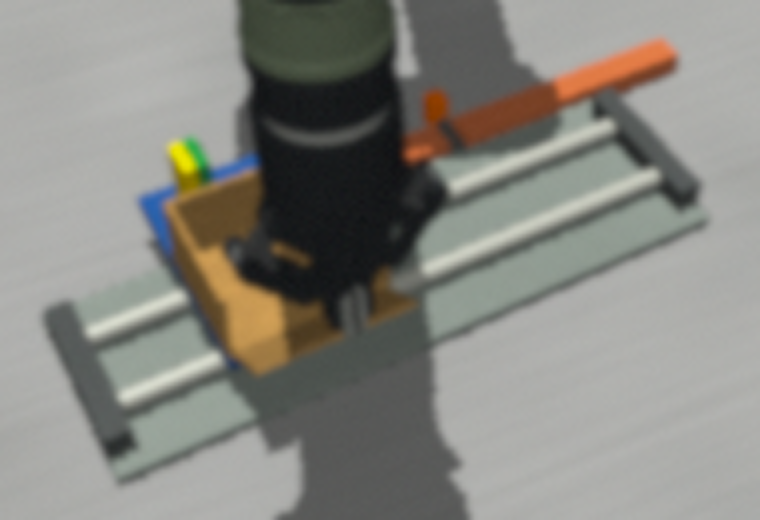

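The left and right flaps stand upright. The far flap's edge is at (330,148), with the fingers at (317,250) outside it.

```bash
python3 -m creep '[[[0,0.008,-0.02,0],[0,0,-0.025,0],[0,0,-0.025,0],[0,0,-0.022,0],[0,0,0,0]]]'; python3 -m creep '[[[0,0,-0.005,0],[0,0,0,0]]]'
```

```text
clock: 9.62
ee_pos: [0.6856, -0.118, 0.0534]
orientation: [0.01, -0.029, 0.999, 0.01]
contact_force: [-0.4, 0.1, -0.6]
finger_gap: 0.0
clock: 9.78
ee_pos: [0.685, -0.1181, 0.0482]
orientation: [0.009, -0.029, 0.999, 0.011]
contact_force: [-0.1, 0.3, -0.8]
finger_gap: -0.0001
```

```bash
python3 -m creep '[[[-0.008,0,0,0],[-0.008,-0.001,0,0],[-0.006,0,0,0],[-0.004,0,0.004,0],[-0.004,-0.001,0.004,0],[-0.004,0,0.004,0],[-0.004,0,0.003,0],[-0.005,-0.001,0.001,0],[-0.005,0,0,0],[-0.005,0,0,0],[0,0,0,0]]]'; python3 chk.py 9
```

```text
clock: 10.7
ee_pos: [0.637, -0.1237, 0.0772]
orientation: [0.02, -0.028, 0.999, 0.008]
contact_force: [-0.5, 0.4, -0.2]
finger_gap: 0.0003
[ 0.637  -0.1237  0.0772] tooly 1.627 [-0.5  0.4 -0.2]
[]
```

View pics/s9.png

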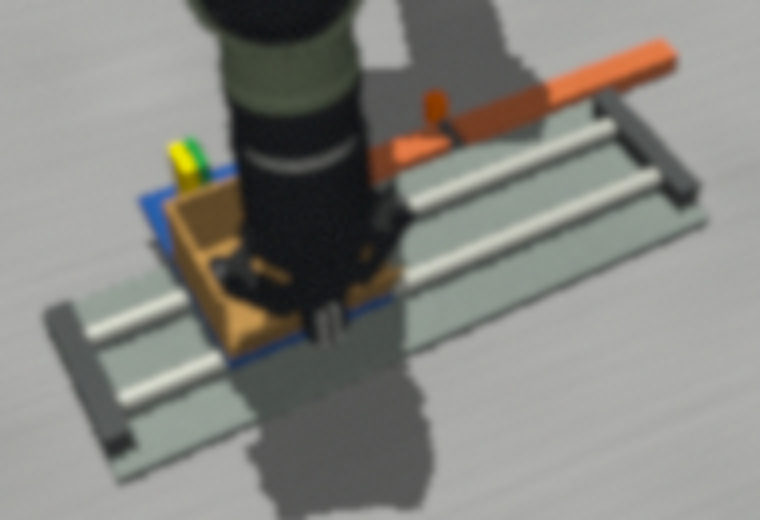

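The far flap is most of the way up, with the finger at about crop (325,325). Continuing in.

```bash
python3 -m creep '[[[-0.004,0,-0.004,0],[-0.004,0,-0.004,0],[-0.004,0,-0.003,0],[-0.004,0,0,0],[-0.003,0,0,0],[0,0,0,0]]]'; python3 -m creep '[[[-0.002,0,0,0],[0,0,0,0]]]';python3 chk.py 10
```

```text
clock: 11.3
ee_pos: [0.614, -0.1232, 0.0617]
orientation: [0.017, -0.028, 0.999, 0.009]
contact_force: [0.2, 0.5, 0.4]
finger_gap: -0.0002
clock: 11.47
ee_pos: [0.6134, -0.1233, 0.0619]
orientation: [0.019, -0.028, 0.999, 0.009]
contact_force: [0.8, -0.1, -0.3]
finger_gap: 0.0001
[ 0.6134 -0.1233  0.0619] tooly 1.627 [ 0.8 -0.1 -0.3]
[]
```

View pics/s10.png

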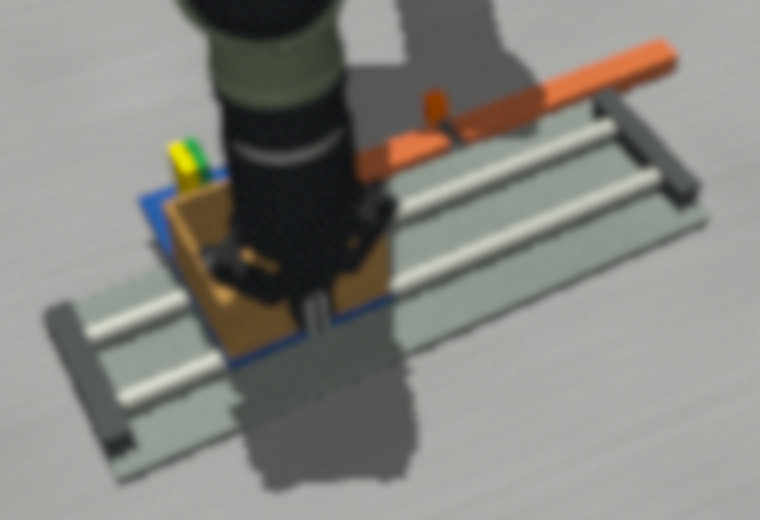

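```bash
python3 -m creep '[[[-0.003,0,0,0],[0,0,0,0]]]'; python3 -m creep '[[[-0.003,0,0,0],[0,0,0,0]]]'
```

```text
clock: 11.73
ee_pos: [0.6137, -0.1233, 0.0623]
orientation: [0.022, -0.029, 0.999, 0.009]
contact_force: [-0.7, -0.1, -0.9]
finger_gap: -0.0001
clock: 11.9
ee_pos: [0.6135, -0.1232, 0.0628]
orientation: [0.024, -0.029, 0.999, 0.009]
contact_force: [0.2, -0.2, 0.2]
finger_gap: -0.0001
```

It no longer advances, so the far flap is at its stop. I'll back off, lift and check.

```bash
python3 -m creep '[[[0.015,0,0,0],[0.01,0,0.02,0],[0,0,0.035,0],[0,0,0.03,0],[-0.02,-0.004,0.01,0],[-0.035,-0.006,0,0],[-0.035,-0.006,0,0],[-0.035,-0.006,0,0],[-0.03,-0.005,0,0],[-0.015,-0.003,0,0],[0,0,0,0]]]' 0.65; python3 chk.py 11
python3 - <<'E'
from h import *
im=read_camera("wrist"); cv2.imwrite("pics/w11.png",im[:,:,::-1]); print(get_obs()["orientation"])
E
```

```text
clock: 12.82
ee_pos: [0.45, -0.1506, 0.1578]
orientation: [0.013, -0.03, 0.999, 0.01]
contact_force: [0.2, 0.1, 0.3]
finger_gap: 0.055
[ 0.45   -0.1506  0.1578] tooly 1.63 [0.2 0.1 0.3]
[(10, [353.8, 237.0], [352, 236, 4, 3])]
[ 0.01477221 -0.03057572  0.99937845  0.00946671]
```

View pics/s11.png

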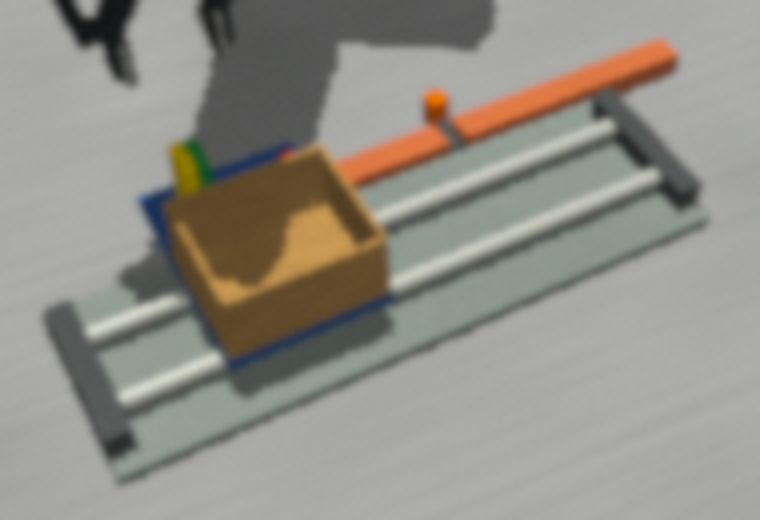

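View pics/w11.png

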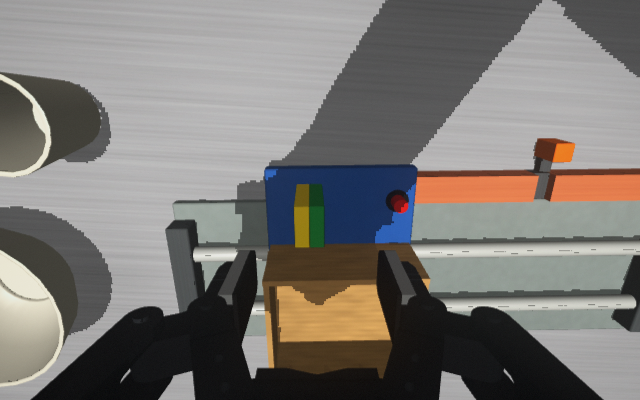

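The scene image shows a neat box with all three flaps upright. In the wrist view the grip is at (309,216) and the notch at (542,185). Now the grip's position.

Run:
```python
from h import *
yaw=.0676
ex=np.array([np.cos(yaw),np.sin(yaw),0]);ey=np.array([-np.sin(yaw),np.cos(yaw),0])
c=cam("wrist"); 
print("wrist grip topfar",onz(c,(309.5,248),.094),"foot near",onz(c,(310,184),.044))
n=onz(c,(542,186),.032); print("notch",n)
pw=onz(c,(400,203),.054); print("pin",pw, "pin->notch along rail",(n-pw)@ey)
ct=cam("top"); im=read_camera("top"); pin=onz(ct,(353.8,237),.054)
for n2,lo,hi in(("g",(45,120,40),(75,255,255)),("y",(24,150,60),(34,255,255))): 
    b=blob(im,lo,hi,(360,220,400,260)); print(n2,b[:1],b and onz(ct,b[0][1],.094))
nt=onz(ct,(307.5,240.5),.032); print("top pin",pin,"notch",nt,(nt-pin)@ey)
print("grip from pin",pin-.070*ey)
```

```text
wrist grip topfar [ 0.4812581  -0.15228405  0.094     ] foot near [ 0.45190079 -0.15354372  0.044     ]
notch [0.44683478 0.03965911 0.032     ]
pin [ 0.46027352 -0.08355364  0.054     ] pin->notch along rail 0.12383909820564964
g [(15, [377.9, 232.8], [376, 231, 5, 4])] [ 0.47222969 -0.1461937   0.094     ]
y [] []
top pin [ 0.45947736 -0.08340642  0.054     ] notch [0.44705682 0.04905823 0.032     ] 0.133001096059864
grip from pin [ 0.46420576 -0.15324654  0.054     ]
```

```bash
python3 -m creep '[[[0.012,-0.002,-0.015,0.008],[0.002,-0.001,-0.025,0],[0,0,-0.02,0],[0,0,-0.015,0],[0,0,0,0]]]'
python3 - <<'E'
from h import *
print(get_obs()["ee_pos"])
im=read_camera("wrist"); cv2.imwrite("pics/w12.png",im[:,:,::-1])
E
```

```text
clock: 13.43
ee_pos: [0.4785, -0.1552, 0.0818]
orientation: [0.019, -0.038, 0.999, 0.007]
contact_force: [-0.1, 0.2, 0.4]
finger_gap: 0.0551
[ 0.47849033 -0.15517202  0.08183021]
```

View pics/w12.png

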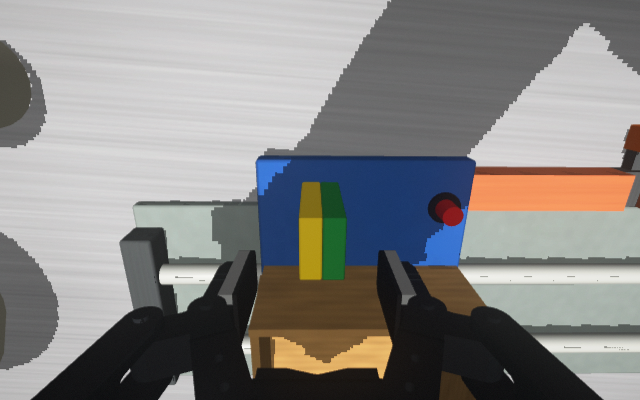

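The grip sits between the open fingers at (322,230), but x drifted 13 mm too far. I'll correct that and descend.

```bash
python3 -m creep '[[[-0.012,0.001,0,0],[0,0,0,0]]]'; python3 -m creep '[[[-0.002,0.001,-0.01,0],[0,0,-0.01,0],[0,0,0,0]]]'
```

```text
clock: 13.65
ee_pos: [0.4689, -0.1543, 0.0835]
orientation: [0.019, -0.039, 0.999, 0.007]
contact_force: [-1.0, -0.0, -0.4]
finger_gap: 0.0552
clock: 13.9
ee_pos: [0.4709, -0.1545, 0.0646]
orientation: [0.022, -0.039, 0.999, 0.006]
contact_force: [0.1, -0.1, -0.2]
finger_gap: 0.0558
```

```bash
python3 -m creep '[[[-0.006,0.001,-0.003,0],[-0.002,0,-0.003,0],[0,0,0,0]]]'; python3 -m creep '[[[0,0,0,0],[0,0,0,0],[0,0,0,0],[0,0,0,0]]]' 0 50; python3 chk.py 13
python3 - <<'E'
from h import *
im=read_camera("wrist"); cv2.imwrite("pics/w13.png",im[:,:,::-1])
E
```

```text
clock: 14.15
ee_pos: [0.463, -0.1534, 0.0578]
orientation: [0.022, -0.039, 0.999, 0.006]
contact_force: [0.3, 0.0, 0.2]
finger_gap: 0.0554
clock: 14.48
ee_pos: [0.4628, -0.1539, 0.058]
orientation: [0.022, -0.039, 0.999, 0.005]
contact_force: [0.4, 1.2, -1.6]
finger_gap: 0.0195
[ 0.4628 -0.1539  0.058 ] tooly 1.648 [ 0.4  1.2 -1.6]
[(11, [353.8, 237.2], [352, 236, 4, 4])]
```

View pics/w13.png

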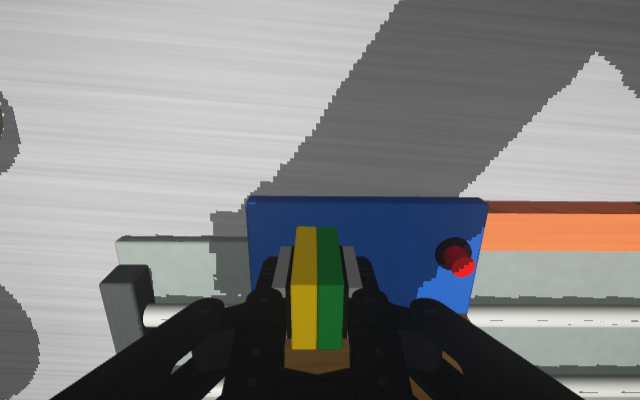

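The grip is held (gap 19.5 mm). Now slide, mind the cross-rail force.

```bash
python3 -m creep '[[[0,0.004,0,0],[-0.0005,0.007,0,0],[-0.0007,0.01,0,0],[-0.0007,0.01,0,0],[-0.0007,0.01,0,0],[-0.0007,0.01,0,0],[0,0,0,0]]]'; python3 chk.py 14
```

```text
clock: 15.22
ee_pos: [0.4591, -0.1003, 0.058]
orientation: [0.022, -0.038, 0.999, 0.003]
contact_force: [-0.0, 1.6, -0.6]
finger_gap: 0.0197
[ 0.4591 -0.1003  0.058 ] tooly 1.647 [-0.   1.6 -0.6]
[(14, [335.5, 238.3], [334, 237, 4, 4])]
```

```bash
python3 -m creep '[[[-0.0005,0.008,0,0],[-0.0007,0.01,0,0],[-0.0007,0.01,0,0],[-0.0007,0.01,0,0],[-0.0005,0.008,0,0],[0,0,0,0]]]'; python3 chk.py 15
python3 - <<'E'
from h import *
im=read_camera("wrist"); cv2.imwrite("pics/w15.png",im[:,:,::-1])
E
```

```text
clock: 15.82
ee_pos: [0.4559, -0.053, 0.058]
orientation: [0.022, -0.037, 0.999, 0.002]
contact_force: [-0.1, 0.3, -1.5]
finger_gap: 0.0192
[ 0.4559 -0.053   0.058 ] tooly 1.646 [-0.1  0.3 -1.5]
[(12, [318.5, 239.0], [317, 238, 4, 3])]
```

View pics/w15.png

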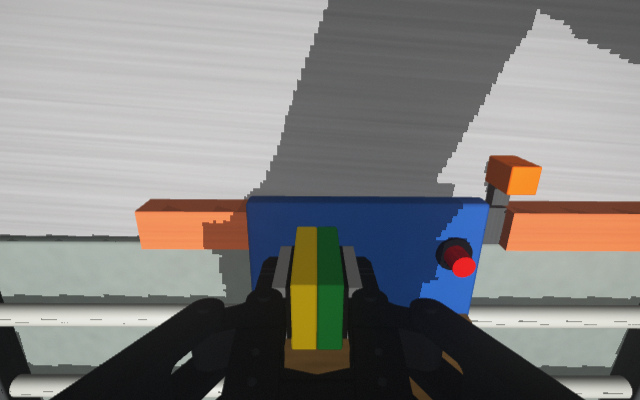

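View pics/t15.png

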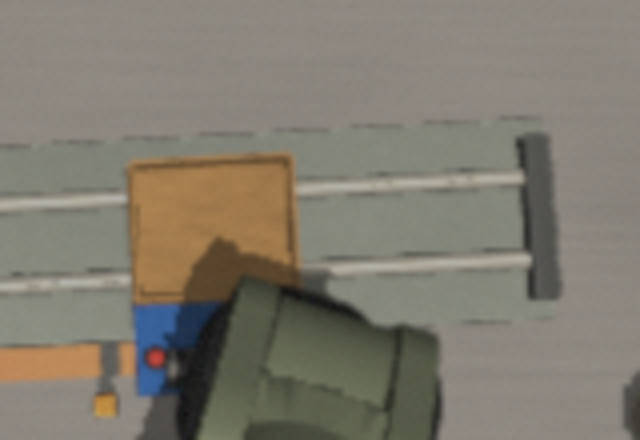

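The wrist view shows the notch's dark gap just beyond the plate edge at (497,225), with the pin at (455,255); the flaps are still up. Computing what remains.

Run:
```python
from h import *
yaw=.0676
ex=np.array([np.cos(yaw),np.sin(yaw),0]);ey=np.array([-np.sin(yaw),np.cos(yaw),0])
ct=cam("top"); im=read_camera("top"); pin=onz(ct,(318.5,239),.054); gl=im[238:243,300:318].mean(2).mean(0).round(); print(gl)
n=onz(ct,(307.2,239.5),.032); print((n-pin)@ey)
c=cam("wrist"); p=onz(c,(462,266),.056); 
for uv in((507,214),(486,214),(500,245)): print("w",(onz(c,uv,.032)-p)@ey)
im=read_camera("wrist"); cr=im[150:280,420:560]; cv2.imwrite("pics/wc16.png",cv2.resize(cr,None,fx=4,fy=4,interpolation=cv2.INTER_CUBIC)[:,:,::-1])
```

```text
[139. 139. 140. 139. 128. 103.  93.  93.  94. 105. 126. 140. 139. 127.
 105.  99.  84.  82.]
0.0330439378469294
w 0.030873544059081943
w 0.019775189167181403
w 0.03076455223690407
```

View pics/wc16.png

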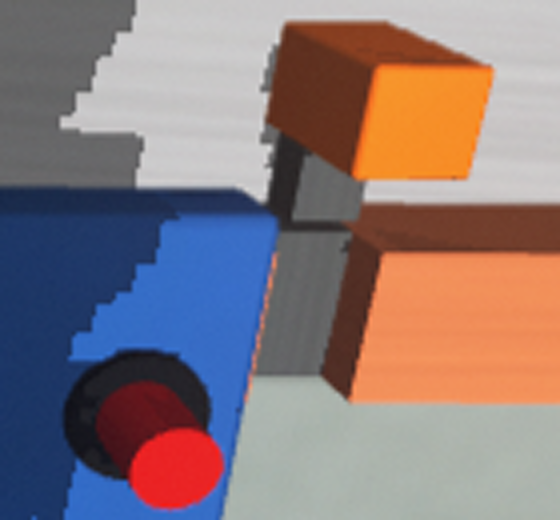

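```bash
python3 -m creep '[[[-0.0005,0.007,0,0],[-0.0005,0.007,0,0],[-0.0003,0.004,0,0],[0,0,0,0],[0,0,0,0]]]'
cat > pin.py <<'E'
from h import *
import sys
o=get_obs(); print(o["ee_pos"].round(4),o["contact_force"].round(1),round(o["finger_gap"],4))
im=read_camera("wrist"); x=blob(im,(0,200,180),(5,255,255),(420,200,520,300),8); y=blob(im,(115,0,0),(121,1,1)); print("top red",x[:1])
cr=im[150:290,420:560]; cv2.imwrite(f"pics/p{sys.argv[1]}.png",cv2.resize(cr,None,fx=4,fy=4,interpolation=cv2.INTER_CUBIC)[:,:,::-1])
E
python3 pin.py 1
```

```text
clock: 16.48
ee_pos: [0.4548, -0.037, 0.058]
orientation: [0.022, -0.036, 0.999, 0.0]
contact_force: [-0.9, -2.5, -0.6]
finger_gap: 0.0193
[ 0.4548 -0.037   0.058 ] [-0.9 -2.5 -0.6] 0.0193
top red [(335, [464.0, 266.7], [453, 257, 23, 20])]
```

View pics/p1.png

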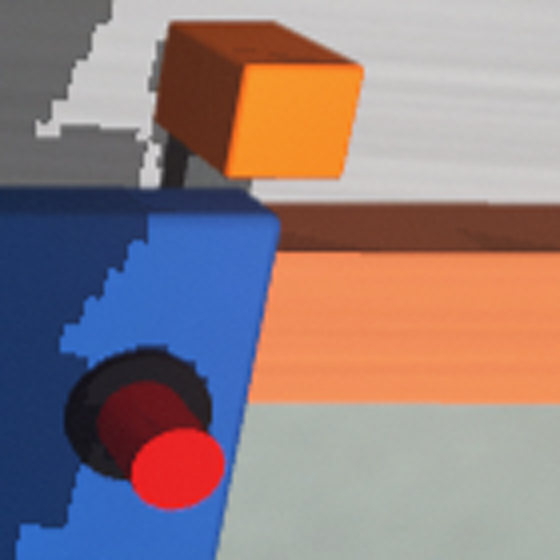

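The pin is still up, with its top at (464,267). Creeping on.

```bash
python3 -m creep '[[[-0.0003,0.004,0,0],[-0.0001,0.002,0,0],[0,0,0,0]]]'; python3 pin.py 2;  python3 -m creep '[[[-0.0001,0.002,0,0],[0,0,0,0]]]'; python3 pin.py 3
```

```text
clock: 16.78
ee_pos: [0.4544, -0.031, 0.058]
orientation: [0.022, -0.036, 0.999, 0.0]
contact_force: [-0.1, -1.9, -2.0]
finger_gap: 0.0191
[ 0.4544 -0.031   0.058 ] [-0.1 -1.9 -2. ] 0.0191
top red [(336, [464.0, 266.6], [453, 257, 23, 20])]
clock: 17.0
ee_pos: [0.4543, -0.0287, 0.058]
orientation: [0.022, -0.036, 0.999, 0.001]
contact_force: [-0.2, 0.5, -0.9]
finger_gap: 0.0193
[ 0.4543 -0.0287  0.058 ] [-0.2  0.5 -0.9] 0.0193
top red [(334, [464.1, 266.5], [453, 257, 23, 20])]
```

```bash
python3 -m creep '[[[-0.0001,0.002,0,0],[0,0,0,0]]]'; python3 pin.py 4;  python3 -m creep '[[[-0.0001,0.002,0,0],[0,0,0,0]]]'; python3 pin.py 5
```

```text
clock: 17.22
ee_pos: [0.4541, -0.0264, 0.058]
orientation: [0.022, -0.036, 0.999, 0.001]
contact_force: [-0.0, 2.1, 0.2]
finger_gap: 0.0194
[ 0.4541 -0.0264  0.058 ] [-0.   2.1  0.2] 0.0194
top red [(323, [463.9, 266.2], [453, 257, 22, 20])]
clock: 17.43
ee_pos: [0.4539, -0.0239, 0.058]
orientation: [0.022, -0.036, 0.999, 0.001]
contact_force: [-0.7, 2.8, -0.8]
finger_gap: 0.0191
[ 0.4539 -0.0239  0.058 ] [-0.7  2.8 -0.8] 0.0191
top red [(331, [463.2, 265.5], [452, 256, 23, 20])]
```

The pull has turned to +y and the pin is starting to drop.

```bash
python3 -m creep '[[[-0.0001,0.002,0,0],[0,0,0,0]]]'; python3 pin.py 6;  python3 -m creep '[[[-0.0001,0.001,0,0],[0,0,0,0]]]'; python3 pin.py 7
```

```text
clock: 17.65
ee_pos: [0.4537, -0.0212, 0.058]
orientation: [0.022, -0.036, 0.999, 0.002]
contact_force: [-0.7, 3.4, -0.4]
finger_gap: 0.0196
[ 0.4537 -0.0212  0.058 ] [-0.7  3.4 -0.4] 0.0196
top red [(319, [461.5, 263.3], [451, 254, 22, 19])]
clock: 17.87
ee_pos: [0.4536, -0.0196, 0.058]
orientation: [0.022, -0.036, 0.999, 0.002]
contact_force: [-0.2, 2.3, -0.6]
finger_gap: 0.0194
[ 0.4536 -0.0196  0.058 ] [-0.2  2.3 -0.6] 0.0194
top red [(310, [460.0, 261.5], [449, 253, 22, 19])]
```

View pics/p7.png

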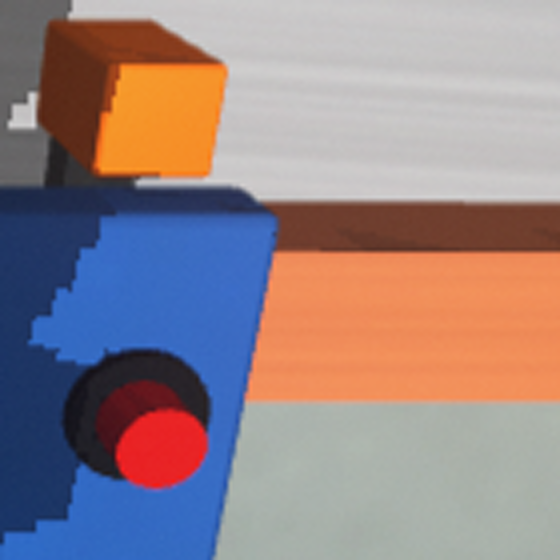

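```bash
python3 -m creep '[[[0,0.0006,0,0],[0,0,0,0]]]'; python3 pin.py 8;  python3 -m creep '[[[0,0.0006,0,0],[0,0,0,0]]]'; python3 pin.py 9
python3 - <<'E'
from h import *
c=cam("wrist"); q=onz(c,(464,266.6),.0538)
for d in(0,.003,.0034,.0041): print(d,proj(c,q-[0,0,d]))
E
```

```text
clock: 18.08
ee_pos: [0.4536, -0.0193, 0.058]
orientation: [0.022, -0.036, 0.999, 0.002]
contact_force: [0.1, 2.6, -0.7]
finger_gap: 0.0192
[ 0.4536 -0.0193  0.058 ] [ 0.1  2.6 -0.7] 0.0192
top red [(306, [460.2, 261.4], [450, 252, 21, 20])]
clock: 18.3
ee_pos: [0.4536, -0.0192, 0.058]
orientation: [0.022, -0.036, 0.999, 0.001]
contact_force: [-0.8, 1.6, -0.6]
finger_gap: 0.0196
[ 0.4536 -0.0192  0.058 ] [-0.8  1.6 -0.6] 0.0196
top red [(309, [460.3, 261.5], [450, 253, 22, 19])]
0 [464.  266.6]
0.003 [461.5268382  263.30775168]
0.0034 [461.20332264 262.877091  ]
0.0041 [460.6406227  262.12803045]
```

```bash
python3 -m creep '[[[0,0.0012,0,0],[0,0,0,0]]]'; python3 pin.py 10; python3 pin.py 11
```

```text
clock: 18.52
ee_pos: [0.4536, -0.019, 0.058]
orientation: [0.021, -0.035, 0.999, 0.0]
contact_force: [-0.1, 1.7, 0.1]
finger_gap: 0.0194
[ 0.4536 -0.019   0.058 ] [-0.1  1.7  0.1] 0.0194
top red [(320, [460.4, 261.7], [450, 253, 22, 19])]
[ 0.4536 -0.019   0.058 ] [-0.8 -0.6 -0.5] 0.0194
top red [(317, [460.6, 261.5], [450, 253, 22, 19])]
```

```bash
python3 -m creep '[[[0,0,0,0],[0,0,0,0],[0,0,0,0],[0,0,0,0],[0,0,0,0],[0,0,0,0]]]'; python3 pin.py 12; python3 chk.py 17
python3 - <<'E'
from h import *
cv2.imwrite("pics/sfull.png",read_camera("scene")[:,:,::-1])
E
```

```text
clock: 19.12
ee_pos: [0.4535, -0.019, 0.058]
orientation: [0.021, -0.035, 0.999, 0.0]
contact_force: [-1.0, -0.5, -1.2]
finger_gap: 0.0195
[ 0.4535 -0.019   0.058 ] [-1.  -0.5 -1.2] 0.0195
top red [(321, [460.5, 261.6], [450, 253, 22, 19])]
[ 0.4536 -0.019   0.058 ] tooly 1.642 [-1.3 -0.7 -0.1]
[(12, [306.4, 239.7], [305, 238, 4, 5])]
```

View pics/sfull.png

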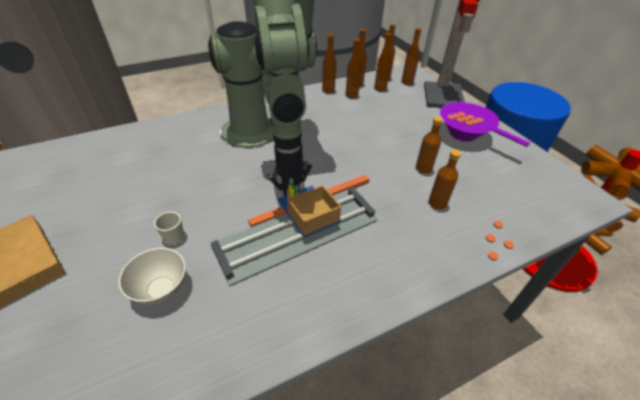

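View pics/t17.png

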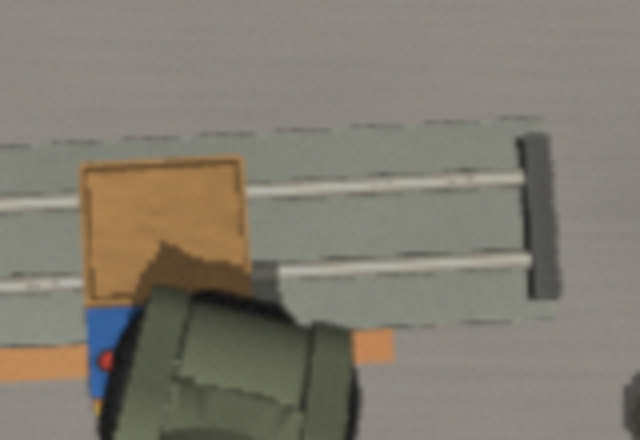

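View pics/p12.png

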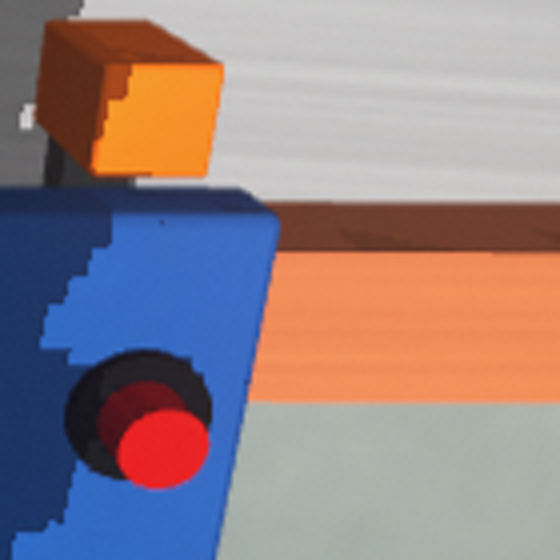

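View pics/s17.png

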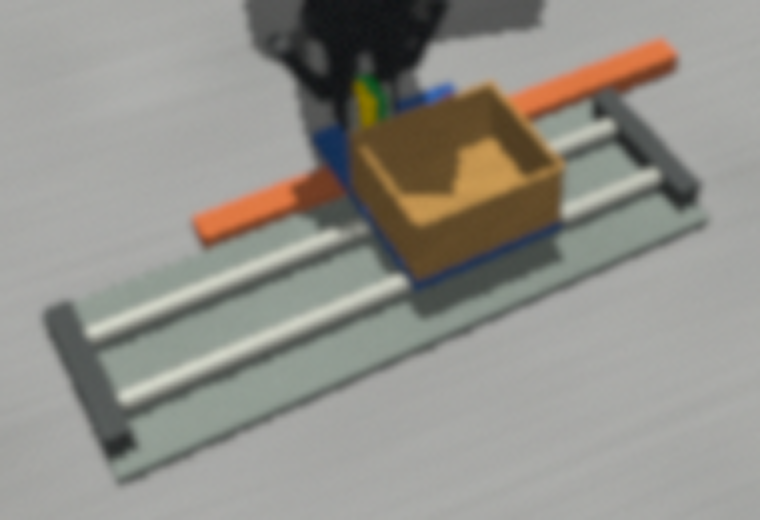

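```bash
python3 -c "
from station import *
print(close_job()); o=get_obs(); print(o['clock'],o['ee_pos'],o['finger_gap'])"
```

```text
the job is handed in; nothing more can be done
None
the job is handed in; nothing more can be done
```

The job is done and handed in at about 19.3 s. All three flaps are up, the stage is in the notch with the pin down, and the gripper still holds the grip.

**What I did:** I folded the left, right and far flaps up to their stops with the closed fingers. Pushing the left flap moved the stage back about 4 mm, and pushing the right flap brought it forward again, both before the slide. I then pinched the grip at 50 N and slid the stage about 135 mm to the notch. I felt the ball draw in, and the pin dropped.

**Last checks:**
- **Pin:** its top fell about 5 px in the wrist picture, against 4.5 px expected for the full 4.1 mm drop. The stage resisted small further pushes, so it is about centred.
- **Grip:** the finger gap is 19.5 mm on the 20 mm grip.
- **Flaps:** the scene and top pictures show the tray as a closed upright box.
- **Bystanders:** the bottles, bowl and cup look unmoved.

**What disagreed:**
- **Distance to the notch:** the wrist and top cameras differed by 6 to 9 mm, so I relied on the pin and the force for the final position.
- **Wrist force during folding:** readings stayed at noise level, about 1 N. I judged the flap stops by the stage starting to move or the finger no longer advancing.

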